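Pack the mixing cups: nest, cover and clamp

ROBOT

A 6-joint arm with a two-finger parallel gripper is mounted at the origin on the work surface. World frame = base frame: x ahead of the robot, y to its left, z up, the work surface at z = 0. Lengths are in m, angles in degrees, forces in N, time in s.
With the tool pointing down it reaches from about 0.4 to 0.825 m from the base axis. Payload 7 kg.
Tool frame: the origin (TCP) lies midway between the tips of the shut fingers; the grasp point (between the pads) lies 19 mm behind it; z points along the fingers, y is the direction in which the jaws open and shut (so a half turn about z gives the same grasp; the last joint's range is limited). The gripper opens to 88 mm and grips with 3 to 60 N. Pads are 19 mm wide; open, the fingers measure 130 mm over their backs; the gripper's body (78 mm by 193 mm) begins 47 mm behind the grasp point.
Start: joints at [81.022, 20.546, 0.682, 0, -70.136, -16.507], TCP at [0.29, 0.609, 0.227] pointing down, gripper open.
Joint ranges: [-176.03, 176.03], [-82.01, 121.73], [-58.28, 71.71], [-173.87, 95.51], [-174.79, -0.11], [-173.66, 173.66]. Speed limits (degrees/s): [136.94, 136.94, 172.46, 180, 180, 180].

INTERFACE

Orientations are given as a 3x3 rotation matrix whose columns are the frame's x, y, z axes.
In Python, from rig import robot gives the robot as it stands. Calls block until the motion is done:
- robot.goto(position, orientation): joint-space move of the TCP to a pose.
- robot.servo_line(position, ori=None, speed=0.15): straight line of the TCP; ori=None keeps the orientation; speed is the mean speed in m/s.
- robot.movej(angles): joint-space move.
- robot.move_gripper(opening): opening from 0.0 (shut) to 1.0 (fully open); the grip force is fixed at half the most; returns when the fingers have stopped.
- robot.dwell(seconds).
- robot.ik(position, orientation): joint angles nearest the present ones, or None.
- robot.grab_frame(name): name is "side" or "top" or "wrist"; returns (picture, depth): 480x640x3 uint8, red, green, blue; 480x640 float32, m along the optical axis (not along the pixel's ray), 0 where there is no reading.
- robot.camera_info(name): a dict with "vfov" (degrees; the focal length in pixels is half the picture's height over the tangent of half this angle, whatever the lens; pixels are square), "cx", "cy" (the principal point, pixels), "k1" (the pictures are not rectified: a ray, as slopes to the right and down, at radius r is drawn at 1 + k1 r^2 times it, then the intrinsics apply), "view" (4x4, takes a point from world to camera coordinates); the wrist camera has in their place "T_tool_cam" (4x4, takes a point from camera to tool coordinates, whose origin is the TCP and whose axes are the flange's). Camera axes: x right, y down, z forward; pixel columns grow to the right and rows downward; lengths in m; the calibration is good to about 2 mm. A picture is of the moment at which its call begins: read the wrist's pose just before it. camera_info takes no time and is no camera call.
A pose or a line that the arm cannot do raises robot.Unreachable and nothing moves.
- robot.job_done(): hands the job in, once; it reports no verdict.
Readings, each from a call of its own:
- robot.read_t(): time.
- robot.read_qpos(): joint angles.
- robot.read_qvel(): joint speeds.
- robot.read_effort(): joint torques, N m.
- robot.read_position(): TCP position.
- robot.read_tcp_rot(): TCP orientation.
- robot.read_force(): force on the tool from outside, world axes, zero at the start.
- robot.read_ft_torque(): the same for the moment, N m.
- robot.read_grip_width(): opening from 0.0 (shut) to 1.0 (fully open).
Only numpy, scipy, OpenCV 4.12 (cv2) and the standard library are available. Lean on these libraries where they do the work, as an engineer would, in place of code of your own. Each camera call takes 0.05 s, during which the arm holds its last target. There are 200 camera calls.

TASK

Pack away the mixing cups: nest all the white cups on the bench, upright, into one stack standing in the middle of the base plate inside its lip, each fully home in the one below. When the whole stack stands, set the deep cover over it so that it sits flat on the plate around the lip, and then swing the clamp fully upright so that its hook is over the cover. Leave the jar and the roll of tape among the cups where they are.

Things in the scene. Friction and masses are not known exactly. Their poses are not given: they have to be found in the camera images.
- cup0_mid (a point): white mixing cup standing mouth up; 4 or 5 identical ones are on the bench, absent ones read None. Point: on its axis, half-way up, 22 mm above its foot, z up. 44 mm high, 120 g, foot 36 mm across, cone widening upward, upright collar 66 mm across around its top 14 mm, to grip from above across the mouth
- cup1_mid (a point): identical to cup0, same point. Nesting: the inner floor is 18 mm above the foot, so a cup nested in another stands 18 mm higher, with about 2 mm of play all round. Upper collar then clears the lower rim by 4 mm only: with fingertips more than about 15 mm below the rim they meet the cup below
- cup2_mid (a point): another identical white mixing cup (see cup0), or absent (None); this point is on its axis, 22 mm above its foot, z up
- cup3_mid (a point): another identical white mixing cup (see cup0), or absent (None); this point is on its axis, 22 mm above its foot, z up
- cup4_mid (a point): another identical white mixing cup (see cup0), or absent (None); this point is on its axis, 22 mm above its foot, z up
- base: fixed aluminium base plate, 12 mm thick, 134 mm wide along its y, from -67 to +83 mm along its x. Origin: on the table, under the middle of the square lip; z up. The clamp is on its +x side, which points away from the robot
- base_seat (a point): middle of the plate's upper face inside the lip, 12 mm above the table, where the stack stands. The lip around it is 96 mm square outside, 84 mm inside, sides along the base's x and y, 12 mm high; the cover drops over the outside of the lip and rests on the plate
- cover_handle (a point): middle of the black bar handle on the loose white cover, z up. Bar: 14 mm thick (along x), 14 mm high, 62 mm long (along y), its centre 30 mm above the cover's flat top. Cover: 112 mm square, 350 g, open below. Seated on the base this point is 169 mm above the table
- cover_foot (a point): middle of the cover's open lower edge, 157 mm below the handle point; axes as the handle's. Inside the cover is 104 mm square and 122 mm deep, walls 4 mm, so it has 4 mm of play all round over the lip; it may go on in any of the four square positions
- clamp (a joint): hold-down clamp arm hinged on the base's far (+x) side about the base's y axis, rad: 0 = upright against its stop, closed, its hook 1.5 mm above the edge of the cover's top. It starts leaning away from the base at 0.55 to 0.85, and stays where it is left (friction, about 1.5 N at its pad; no spring or catch)
- clamp_pad (a point): middle of the outer face (away from the base) of the black grip pad on the clamp arm, where it is pushed towards the base; 95 mm along the arm from its hinge line and 16 mm outward from the arm's middle line. Pad 26 mm wide, 55 mm along the arm. Its x axis points outward from the pad
- clamp_pivot (a point): middle of the clamp's hinge line, 72 mm from the base's origin along its +x and 20 mm above the table; the arm is 30 mm wide and 130 mm long, its steel hook at the top reaching 36 mm from the arm's middle line towards the base
- jar: squat clear jar with a red lid, 60 mm across, 62 mm high; origin under its foot. Bystander, leave it where it is
- tape: roll of tan tape lying flat, 84 mm across, 30 mm high, hole 56 mm; origin under its middle. Bystander, leave it where it is
There are look-alikes about, which are no part of the job. Leave any pink or purple look-alike of the part that bears cup2_mid alone. What is shaped like the part that bears cover_handle but purple or red is not meant.

How it is judged:
By the outcome, as a careful person would: the job done as asked, in the order asked, and still so for the second after the job is handed in, with the robot touching nothing.
Of cup0, cup1, cup2, cup3, cup4 only 4 to 5 are there at a start; the rules pass over those that are not, and their reading is None.
At some moment in a run one of cover may be knocked a few centimetres aside while the robot is not near it.
It also fails if it takes over 189 s, if anything falls off the work surface, if the arm or the gripper's body presses on something with over 40 N, if the wrist force passes 120 N, or if a joint passes its speed limit or range.

## Working session

There is one attempt and no reset: what is moved stays moved. The work goes in short steps, each a Python script; the robot and the scene stay as the last script left them, time stands still between calls to the robot, and variables do not carry over. Pictures are saved under pics/ and viewed, about 12 in all and at most 16, crops included, and the job is handed in when it is done.

```bash
ls; mkdir -p pics
cat > h.py <<'E'
import numpy as np, cv2
from rig import robot
def shot(n,save=None):
    T=np.eye(4)
    if n=="wrist":
        T[:3,:3]=robot.read_tcp_rot();T[:3,3]=robot.read_position()
    im,d=robot.grab_frame(n);im=np.array(im);d=np.array(d);ci=robot.camera_info(n)
    if n=="wrist": C=T@np.array(ci["T_tool_cam"])
    else: C=np.linalg.inv(np.array(ci["view"]))
    if save: cv2.imwrite("pics/"+save,im[:,:,::-1])
    f=240/np.tan(np.radians(ci["vfov"]/2))
    K=np.array([[f,0,ci["cx"]],[0,f,ci["cy"]],[0,0,1.]])
    return im,d,C,K,ci["k1"]
def slopes(uv,K,k1):
    p=(np.asarray(uv,float).reshape(-1,2)-K[:2,2])/K[0,0]
    q=p.copy()
    for _ in range(20): q=p/(1+k1*(q**2).sum(1,keepdims=True))
    return q
def onplane(uv,S,z):
    _,_,C,K,k1=S
    q=slopes(uv,K,k1);r=np.c_[q,np.ones(len(q))]@C[:3,:3].T
    t=(z-C[2,3])/r[:,2]
    return C[:3,3]+t[:,None]*r
def cloud(S):
    im,d,C,K,k1=S
    v,u=np.mgrid[:480,:640]
    q=slopes(np.c_[u.ravel(),v.ravel()],K,k1)
    P=np.c_[q,np.ones(len(q))]*d.reshape(-1,1)
    P=P@C[:3,:3].T+C[:3,3]
    P[d.ravel()==0]=np.nan
    return P.reshape(480,640,3)
def down(yaw): # jaw (tool y) axis at yaw deg from world y
    a=np.radians(yaw);c,s=np.cos(a),np.sin(a)
    # z down; y=( -s, c,0) ; x = y cross z
    y=np.array([-s,c,0]);z=np.array([0,0,-1.]);x=np.cross(y,z)
    return np.c_[x,y,z]
E
python3 - <<'E'
from h import *
for n in("top","side"):
    S=shot(n,n+"0.png");print(n,S[2].round(3).tolist(),S[3][0,0],S[4],(S[1]==0).mean())
print(np.round(robot.read_tcp_rot(),3),robot.read_t(),robot.camera_info("wrist"))
E
```

```text
pics
top [[0.005, -0.998, 0.058, 0.357], [-1.0, -0.006, -0.009, -0.042], [0.009, -0.058, -0.998, 1.427], [0.0, 0.0, 0.0, 1.0]] 453.55491131875584 -0.0727732099251217 0.004075520833333333
side [[-0.998, -0.061, 0.033, 0.398], [-0.067, 0.741, -0.668, 1.061], [0.016, -0.669, -0.744, 1.342], [0.0, 0.0, 0.0, 1.0]] 562.5155371345483 0.054492400336820124 0.0040494791666666665
[[ 0.903 -0.43  -0.   ]
 [-0.43  -0.903 -0.001]
 [ 0.     0.001 -1.   ]] 0.1 {'vfov': 71.2637528323794, 'cx': 317.64271824176063, 'cy': 236.76480132454856, 'k1': -0.048001099220274054, 'T_tool_cam': array([[ 6.97176665e-04, -9.63927526e-01, -2.66163931e-01,
         7.12713214e-02],
       [ 9.99999146e-01,  3.77865956e-04,  1.25088577e-03,
         6.11872596e-04],
       [-1.10518894e-03, -2.66164576e-01,  9.63926967e-01,
        -1.59134837e-01],
       [ 0.00000000e+00,  0.00000000e+00,  0.00000000e+00,
         1.00000000e+00]])}
```

View pics/top0.png

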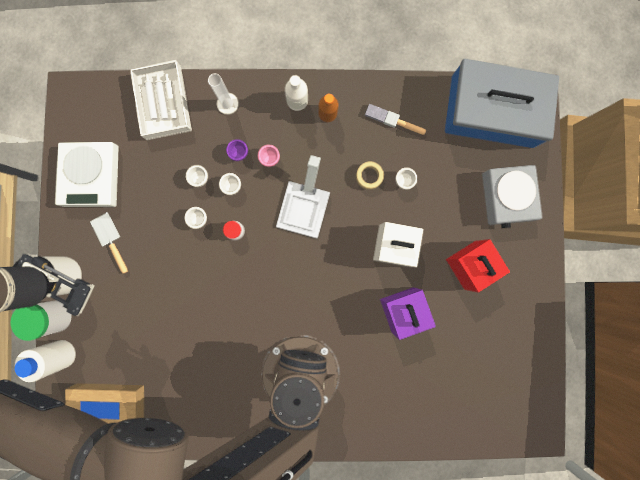

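View pics/side0.png

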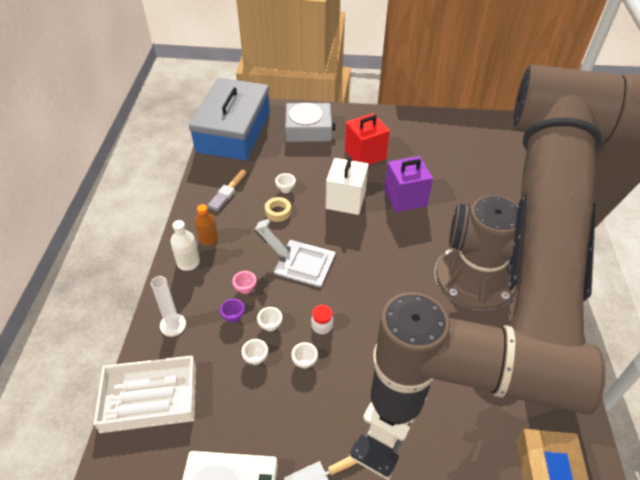

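The white cups in the top view are at (197,176), (230,184), (196,218) and (406,178). The pink (269,156) and purple (237,150) cups are look-alikes. The white cover with the black handle is at (399,245); the red (478,265) and purple (409,314) covers are decoys. The base is at (303,208), with its clamp at (312,175). I'll measure these next.

```bash
cat >> h.py <<'E'
def blobs(S,P,mask,mn=30):
    n,l,st,c=cv2.connectedComponentsWithStats(mask.astype(np.uint8))
    return [(l==i) for i in range(1,n) if st[i,4]>=mn]
def circ(S,m,z):
    """white cup: outline of the blob on rim plane, min enclosing circle in metric coords"""
    c=max(cv2.findContours(m.astype(np.uint8),cv2.RETR_EXTERNAL,cv2.CHAIN_APPROX_NONE)[0],key=len)
    h=cv2.convexHull(c).reshape(-1,2)
    p=onplane(h,S,z)[:,:2]
    ce,r=cv2.minEnclosingCircle((p*1000).astype(np.float32))
    return np.array(ce)/1000,r/1000
E
python3 - <<'E'
from h import *
S=shot("top");P=cloud(S);im=S[0].astype(int)
sat=im.max(2)-im.min(2)
tz=P[...,2]
print("table z",np.nanmedian(tz[330:440,380:540]),np.nanmedian(tz[190:200,250:270]))
m=(sat<45)&(im.min(2)>110)&(tz>0.006)&(tz<0.3)
for b in blobs(S,P,m,40):
    v,u=np.nonzero(b);z=np.nanpercentile(tz[b],95)
    ce,r=circ(S,b,0.044 if z<.08 else z)
    print(int(u.mean()),int(v.mean()),b.sum(),"z95 %.3f"%z,ce.round(4),round(r,4))
for u,v in((399,245),(478,265),(409,314),(303,208),(312,165)): print(u,v,P[v,u].round(3))
cv2.imwrite("pics/c1.png",cv2.resize(S[0][120:290,170:440,::-1],None,fx=2.9,fy=2.9,interpolation=cv2.INTER_CUBIC))
E
```

```text
table z 0.0015895935273397832 0.0009980333967311017
507 98 6022 z95 0.133 [ 0.8383 -0.6183] 0.1775
159 98 2783 z95 0.051 [0.8559 0.443 ] 0.1414
222 93 600 z95 0.199 [0.8171 0.2192] 0.0625
296 93 619 z95 0.172 [0.8277 0.0141] 0.0503
382 114 403 z95 0.025 [ 0.8087 -0.2526] 0.0535
87 172 3627 z95 0.061 [0.617  0.6722] 0.1395
304 203 2330 z95 0.118 [ 0.5396 -0.0208] 0.1225
515 193 2543 z95 0.081 [ 0.5583 -0.6551] 0.108
196 175 369 z95 0.047 [0.6116 0.3213] 0.0348
405 178 347 z95 0.048 [ 0.6082 -0.3251] 0.0334
229 183 361 z95 0.047 [0.5886 0.2184] 0.0342
195 217 381 z95 0.047 [0.4823 0.3232] 0.0349
240 231 65 z95 0.042 [0.4439 0.1991] 0.0286
397 244 1636 z95 0.133 [ 0.4028 -0.2818] 0.0838
65 266 468 z95 0.138 [0.3288 0.6846] 0.0635
63 289 108 z95 0.106 [0.2591 0.6964] 0.0234
55 316 663 z95 0.121 [0.1791 0.7256] 0.0592
48 358 1319 z95 0.173 [0.065  0.7111] 0.0899
275 350 45 z95 0.023 [0.0802 0.0715] 0.0112
324 350 54 z95 0.022 [ 0.0793 -0.0744] 0.0128
399 245 [ 0.397 -0.28   0.161]
478 265 [ 0.342 -0.516  0.131]
409 314 [ 0.201 -0.315  0.128]
303 208 [ 0.516 -0.007  0.014]
312 165 [ 0.626 -0.035  0.143]
```

View pics/c1.png

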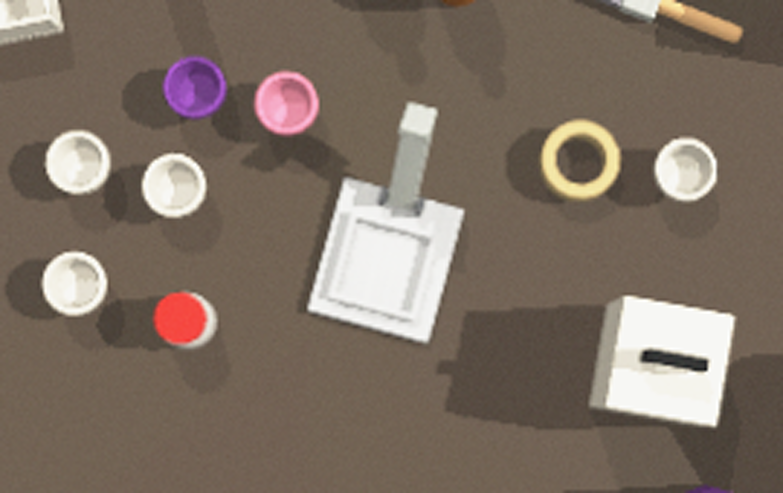

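```bash
cat >> h.py <<'E'
YAW=164.
def hover(xy,camz,yaw=None):
    R=down(YAW if yaw is None else yaw)
    T=np.array(robot.camera_info("wrist")["T_tool_cam"])
    o=R@T[:3,3]
    p=[xy[0]-o[0],xy[1]-o[1],camz-o[2]]
    robot.goto(p,R)
def findcup(xy,rim=0.044,n=1):
    """nadir wrist view; circle of the white blob nearest xy, on the rim plane"""
    S=shot("wrist");P=cloud(S);im=S[0].astype(int)
    m=(im.max(2)-im.min(2)<50)&(im.min(2)>100)&(P[...,2]>rim-0.03)&(np.hypot(P[...,0]-xy[0],P[...,1]-xy[1])<0.06)
    b=max(blobs(S,P,m),key=lambda b:b.sum())
    c,r=circ(S,b,rim);return c,r,np.nanpercentile(P[...,2][b],98),S
E
python3 - <<'E'
from h import *
hover([.527,-.02],.5)
S=shot("wrist","w_base.png");P=cloud(S);z=P[...,2]
print(robot.read_t())
near=np.hypot(P[...,0]-.527,P[...,1]+.02)<.09
print("plate",np.nanmedian(z[near&(z>.006)&(z<.018)]),"lip",np.nanmedian(z[near&(z>.019)&(z<.032)]))
lip=cv2.morphologyEx((near&(z>.019)&(z<.032)).astype(np.uint8),cv2.MORPH_OPEN,np.ones((2,2)))
cv2.imwrite("pics/lip.png",lip*255)
for nm,m,h in(("lip",lip,.024),):
  b=max(blobs(S,P,m),key=lambda b:b.sum())
  c=max(cv2.findContours(b.astype(np.uint8),cv2.RETR_EXTERNAL,cv2.CHAIN_APPROX_NONE)[0],key=len).reshape(-1,2)
  print(nm,cv2.minAreaRect((onplane(c,S,h)[:,:2]*1000).astype(np.float32)))
T=shot("top","top1.png")
E
```

```text
2.4917
plate 0.012956084233344545 lip 0.02492161313326574
lip ((503.27813720703125, -4.512420654296875), (95.79074096679688, 95.9306869506836), 75.19254302978516)
```

```bash
python3 -c "
import cv2,numpy as np
a=cv2.imread('pics/w_base.png');b=cv2.imread('pics/lip.png');t=cv2.imread('pics/top1.png')
cv2.imwrite('pics/m1.png',np.vstack([np.hstack([cv2.resize(a,(400,300)),cv2.resize(b,(400,300))]),cv2.resize(t,(400,300)).repeat(1,1) if 0 else np.hstack([cv2.resize(t,(400,300)),cv2.resize(t[120:360,0:320],(400,300))])]))"
```

```text
(no output)
```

View pics/m1.png

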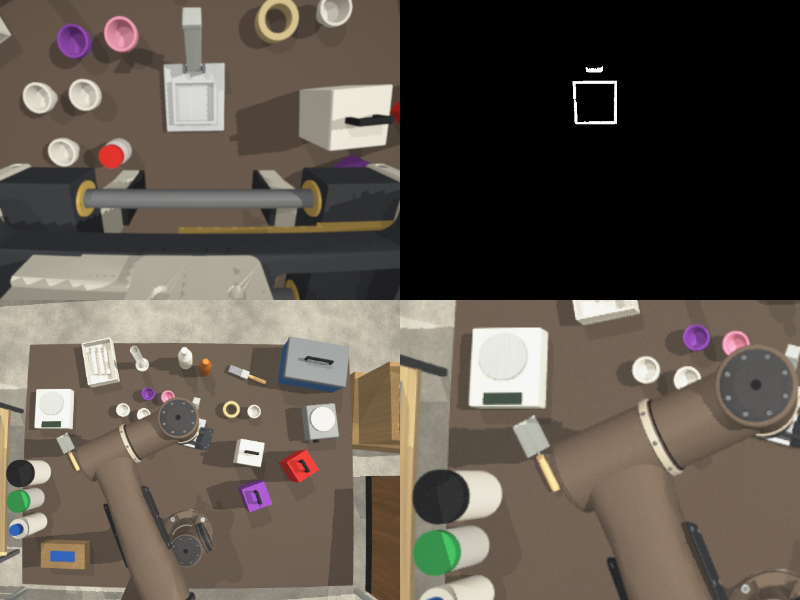

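Wrist view: the lip shows at about (192,102) in the upper-left tile and fits 95.8×95.9 mm. That puts the base at (0.5033, −0.0045) with yaw −14.8°. With the arm moved there are still only four white cups. I'll start with the one by the tape, approaching with the jaws turned away from the tape.

```bash
cat >> h.py <<'E'
YAW=165.2
BASE=np.array([.5033,-.0045])
DZ=0.032   # TCP above cup foot when gripped
def pick(xy,yaw,open_=0.93):
    hover(xy,.35,yaw); c,r,z,S=findcup(xy)
    print("cup",c.round(4),"r %.4f z %.3f"%(r,z))
    assert abs(r-.033)<.003
    robot.move_gripper(open_)
    R=down(yaw)
    robot.goto([*c,.11],R); robot.servo_line([*c,DZ],speed=.1)
    print("touch",np.round(robot.read_force(),1))
    robot.move_gripper(0); print("width",robot.read_grip_width())
    robot.servo_line([*c,.20],speed=.2); print("held",robot.read_grip_width(),np.round(robot.read_force(),1))
def place(xy,k):
    R=down(YAW); foot=.012+.018*k
    robot.goto([*xy,.22],R); robot.servo_line([*xy,foot+DZ+.022],speed=.15)
    robot.servo_line([*xy,foot+DZ+.006],speed=.06)
    f0=robot.read_force()[2]
    for dz in (.004,.003,.002,.001,0,-.001):
        robot.servo_line([*xy,foot+DZ+dz],speed=.02)
        f=robot.read_force()[2]-f0
        if f>4: break
    print("placed dz",dz,"f",round(f,1))
    robot.move_gripper(.93)
    p=robot.read_position(); robot.servo_line([*xy,.20],speed=.2)
    hover(xy,.35+foot); c,r,z,S=findcup(xy,foot+.044)
    cv2.imwrite("pics/st%d.png"%k,S[0][:,:,::-1])
    print("stack",k,c.round(4),"r %.4f z %.3f (want %.3f)"%(r,z,foot+.044),"t",robot.read_t())
    return c
E
python3 - <<'E'
from h import *
pick(np.array([.6082,-.3251]),115.); place(BASE,0)
E
```

```text
cup [0.524  0.0273] r 0.2050 z 0.312Traceback (most recent call last):
  File "<stdin>", line 2, in <module>
  File "h.py", line 66, in pick
    assert abs(r-.033)<.003
           ^^^^^^^^^^^^^^^^
AssertionError
```

```bash
sed -i 's/(P\[...,2\]>rim-0.03)&/(P[...,2]>rim-0.03)\&(P[...,2]<rim+.02)\&/' h.py
python3 - <<'E'
from h import *
S=shot("wrist","w2.png")
pick(np.array([.6082,-.3251]),115.); place(BASE,0)
E
```

```text
cup [ 0.6083 -0.3264] r 0.0330 z 0.046
touch [-0.4  0.1  0.6]
width 0.7285850783172861
held 0.7342072785220066 [ 0.2 -0.2 -2. ]
placed dz 0 f 5.6
stack 0 [ 0.5024 -0.005 ] r 0.0329 z 0.058 (want 0.056) t 13.5083
```

View pics/w2.png

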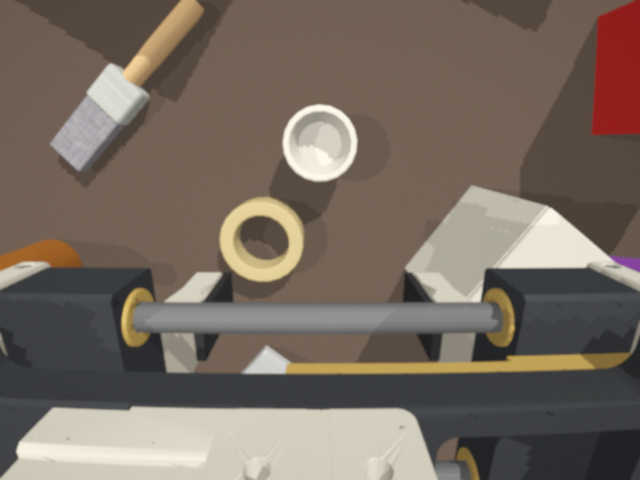

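View pics/st0.png

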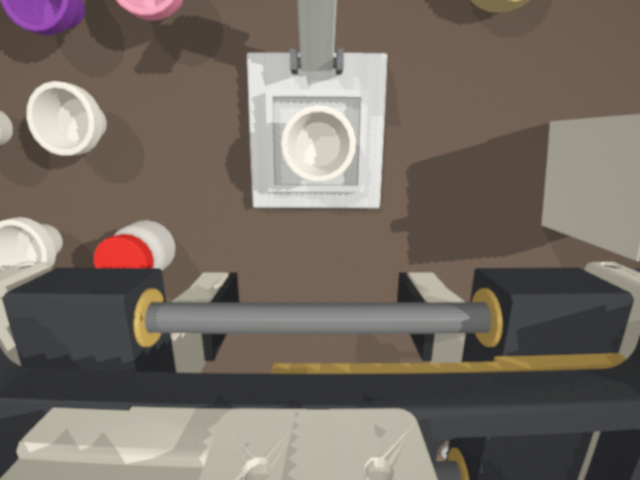

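The first cup stands centred inside the lip (320,143), 1 mm from target. Next are the other three.

Run:
```python
from h import *
c=np.array([.5024,-.005])
pick(np.array([.6116,.3213]),YAW); c=place(c,1)
```

```text
cup [0.6124 0.3233] r 0.0329 z 0.046
touch [-0.4  0.4  0.1]
width 0.7365363106288594
held 0.7411762661674501 [-1.2 -0.  -1.5]
placed dz 0 f 5.3
stack 1 [ 0.5019 -0.0057] r 0.0330 z 0.076 (want 0.074) t 23.825
```

View pics/st1.png

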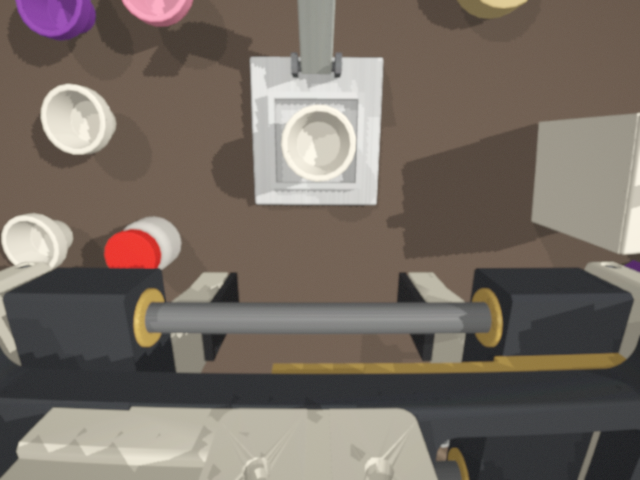

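The second cup is nested: its rim centre is at (319,143) and its height matches. I'll do the remaining two, then look at the stack and re-measure the cover.

```bash
python3 - <<'E'
from h import *
c=np.array([.5022,-.0054])
pick(np.array([.5886,.2184]),YAW); c=place(c,2)
assert abs(c[0]-.502)<.004 and abs(c[1]+.005)<.004
pick(np.array([.4823,.3232]),YAW); c=place(c,3)
T=shot("top","top2.png");shot("side","side2.png")
P=cloud(T);im=T[0].astype(int);z=P[...,2]
xy=P[...,:2]
near=(np.hypot(xy[...,0]-.40,xy[...,1]+.28)<.2)
m=near&(z>.115)&(z<.14)&(im.min(2)>140)&(im.max(2)-im.min(2)<45)
for b in blobs(T,P,m,300):
  cc=max(cv2.findContours(b.astype(np.uint8),cv2.RETR_EXTERNAL,cv2.CHAIN_APPROX_NONE)[0],key=len).reshape(-1,2)
  print("cover top",cv2.minAreaRect((onplane(cc,T,.127)[:,:2]*1000).astype(np.float32)))
E
python3 -c "
import cv2,numpy as np
a=cv2.imread('pics/st3.png');t=cv2.imread('pics/side2.png')
cv2.imwrite('pics/m2.png',np.hstack([a[:,:400],cv2.resize(t[200:440,180:380],(400,480),interpolation=2)]))"
```

```text
cup [0.5875 0.2198] r 0.0330 z 0.046
touch [ 0.7  0.6 -0.6]
width 0.7501353055321838
held 0.7504418458191598 [-0.4  0.  -2. ]
placed dz 0 f 6.6
stack 2 [ 0.5021 -0.006 ] r 0.0330 z 0.094 (want 0.092) t 33.225
cup [0.4825 0.3238] r 0.0330 z 0.046
touch [ 0.3 -0.2 -0.1]
width 0.7502323376831498
held 0.7532602720169632 [-0.7 -0.3 -1.2]
placed dz 0 f 6.4
stack 3 [ 0.5017 -0.0066] r 0.0331 z 0.112 (want 0.110) t 43.05
cover top ((410.0139465332031, -332.7376403808594), (115.650146484375, 112.45427703857422), 79.15652465820312)
```

View pics/m2.png

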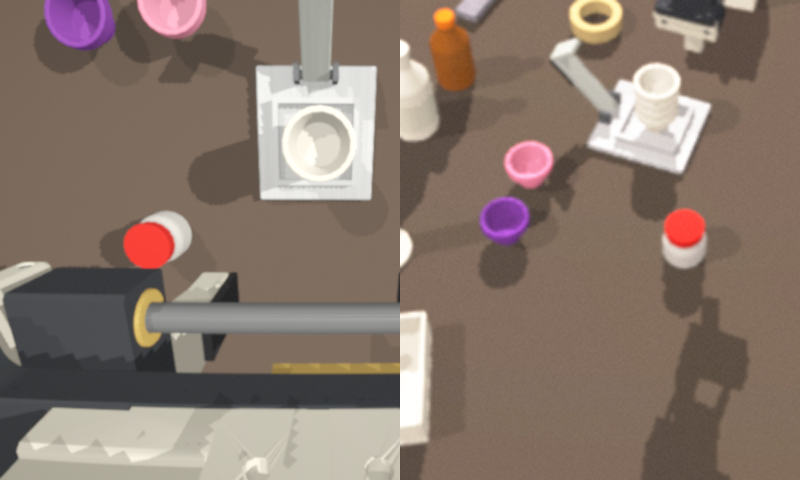

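All four cups are stacked evenly at (319,143), with the right rim heights. The cover has been knocked: it was near (0.40,−0.28) and is now at about (0.41,−0.333). I'll measure it again with the wrist camera and view one crop before reaching.

```bash
cat >> h.py <<'E'
def findcover(xy,zt=.127,yaw=None):
    hover(xy,zt+.33,yaw)
    S=shot("wrist");P=cloud(S);im=S[0].astype(int);z=P[...,2]
    near=np.hypot(P[...,0]-xy[0],P[...,1]-xy[1])<.12
    def rect(m,h):
        b=max(blobs(S,P,m),key=lambda b:b.sum())
        c=max(cv2.findContours(b.astype(np.uint8),cv2.RETR_EXTERNAL,cv2.CHAIN_APPROX_NONE)[0],key=len).reshape(-1,2)
        return cv2.minAreaRect((onplane(c,S,h)[:,:2]*1000).astype(np.float32))
    top=rect(near&(z>zt-.01)&(z<zt+.06)&((im.min(2)>110)|(z>zt+.015)),zt)
    hd=rect(near&(z>zt+.025)&(z<zt+.06)&(im.max(2)<110),zt+.037)
    return top,hd,S
E
python3 - <<'E'
from h import *
xy=[.410,-.333]
for i in range(2):
    t,h,S=findcover(xy); print(t,h,robot.read_t()); xy=np.array(h[0])/1000
cv2.imwrite("pics/cov.png",S[0][:,:,::-1])
E
```

```text
((408.80255126953125, -334.5437316894531), (112.36560821533203, 111.43759155273438), 79.43730163574219) ((408.3624572753906, -334.36846923828125), (59.84954833984375, 12.455781936645508), 79.45855712890625) 44.4917
((408.7332458496094, -334.5522155761719), (112.48914337158203, 111.41796875), 79.47569274902344) ((408.3625183105469, -334.2822570800781), (59.818241119384766, 12.566695213317871), 79.42130279541016) 44.7917
```

View pics/cov.png

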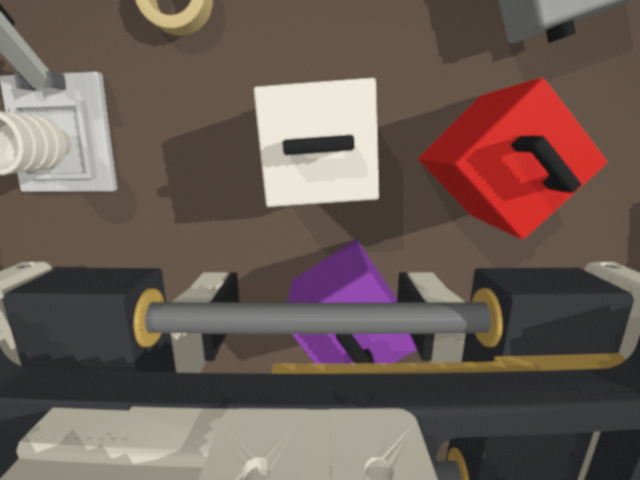

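The three covers here are white (318,145), red (515,160) and purple (355,310). The white one with the black bar fits, with its handle at (0.4086,−0.3344) and the bar along 79.4°. I'll grip it across the bar and place it.

Run:
```python
from h import *
xy=np.array([.4086,-.3344])
def try_ik(p,yaw):
    q=robot.ik(p,down(yaw)); return None if q is None else np.round(q,0)
for yg,yp in((79.4,75.2),(-100.6,-104.8),(79.4,165.2)):
    print(yg,try_ik([*xy,.14],yg),try_ik([*xy,.32],yg),try_ik([*BASE,.32],yp),try_ik([*BASE,.15],yp))
yg,yp=79.4,75.2
if robot.ik([*xy,.14],down(yg)) is None: yg,yp=-100.6,-104.8
robot.move_gripper(.45)
robot.goto([*xy,.23],down(yg)); robot.servo_line([*xy,.140],speed=.1)
print("touch",np.round(robot.read_force(),1))
robot.move_gripper(0); print("w",robot.read_grip_width())
robot.servo_line([*xy,.31],speed=.12); print("held",robot.read_grip_width(),np.round(robot.read_force(),1))
robot.goto([*BASE,.31],down(yp)); 
shot("side","s3.png");print(robot.read_position().round(4),robot.read_t())
```

```text
79.4 [-18.  11. -25.   0. -54.   7.] [-18.   4.  -9.   0. -77.   7.] [ 22.   1. -11.   0. -77. -37.] [ 22.   8. -27.   0. -55. -37.]
-100.6 [ -18.   11.  -25.    0.  -54. -173.] [ -18.    4.   -9.    0.  -77. -173.] [ 22.   1. -11.   0. -77. 143.] [ 22.   8. -27.   0. -55. 143.]
79.4 [-18.  11. -25.   0. -54.   7.] [-18.   4.  -9.   0. -77.   7.] [ 22.   1. -11.   0. -77.  53.] [ 22.   8. -27.   0. -55.  53.]
touch [1.3 1.2 0.4]
w 0.15508249823883383
held 0.15663859496357047 [ 0.9 -0.2 -2.9]
[ 0.5033 -0.0054  0.31  ] 51.5167
```

View pics/s3.png

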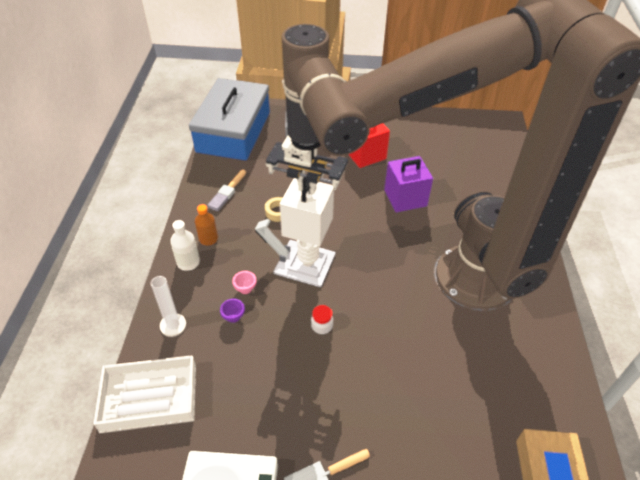

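The cover is held level above the stack, at about (308,215). I'll lower it while watching the force.

Run:
```python
from h import *
robot.servo_line([*BASE,.172],speed=.1)
f0=np.array(robot.read_force());print(f0.round(1),robot.read_position().round(4))
for z in np.arange(.169,.1495,-.0025):
    robot.servo_line([*BASE,z],speed=.03)
    f=np.array(robot.read_force())-f0; print(round(z,4),f.round(1))
    if f[2]>10: break
print(robot.read_position().round(4))
```

```text
[-0.3  0.9 -4.8] [ 0.5037 -0.0044  0.1726]
0.169 [ 0.9 -1.1  0.3]
0.1665 [-0.  -1.   1.2]
0.164 [ 0.1 -1.5  0.5]
0.1615 [ 0.8 -0.7  0.9]
0.159 [ 0.9 -0.5  1. ]
0.1565 [ 0.  -1.4  0.9]
0.154 [-0.1 -1.4  1.6]
0.1515 [ 1.7 -1.3  6.2]
[ 0.5042 -0.0045  0.1522]
```

It went past the lip without touching and seated at the expected height. I'll release, check, and measure the clamp.

```bash
python3 - <<'E'
from h import *
robot.move_gripper(.45)
p=robot.read_position();robot.servo_line([p[0],p[1],.28],speed=.15)
t,h,S=findcover(BASE,.139,YAW); print(t,h)
hover(BASE+.06*np.array([.967,-.255]),.55)
S=shot("wrist","wc.png");shot("side","s4.png");P=cloud(S)
a=np.radians(-14.8);B=np.array([[np.cos(a),np.sin(a)],[-np.sin(a),np.cos(a)]])
Q=P.copy();Q[...,:2]=(P[...,:2]-BASE)@B.T
m=(np.abs(Q[...,1])<.013)&(Q[...,0]>.06)&(Q[...,0]<.22)&(Q[...,2]>.02)&(Q[...,2]<.2)
q=Q[m]
for x in np.arange(.06,.22,.01):
    k=q[(q[:,0]>=x)&(q[:,0]<x+.01)]
    if len(k): print(round(x,3),len(k),"zmax %.3f"%k[:,2].max(),"y %.3f"%np.median(k[:,1]))
print(robot.read_t())
E
python3 -c "
import cv2,numpy as np
a=cv2.imread('pics/wc.png');t=cv2.imread('pics/s4.png')
cv2.imwrite('pics/m3.png',np.hstack([a[:300,120:520],cv2.resize(t[150:330,200:440],(400,300),interpolation=2)]))"
```

```text
((504.3133850097656, -4.7111358642578125), (112.340576171875, 110.82994079589844), 75.19312286376953) ((503.4712829589844, -4.584325790405273), (59.31766128540039, 11.505966186523438), 75.16092681884766)
0.06 51 zmax 0.028 y 0.000
0.07 122 zmax 0.041 y 0.000
0.08 141 zmax 0.053 y -0.001
0.09 152 zmax 0.065 y 0.000
0.1 151 zmax 0.077 y 0.000
0.11 191 zmax 0.090 y 0.000
0.12 342 zmax 0.147 y 0.000
0.13 190 zmax 0.144 y 0.000
0.14 171 zmax 0.136 y 0.000
0.15 136 zmax 0.127 y 0.000
58.6917
```

View pics/m3.png

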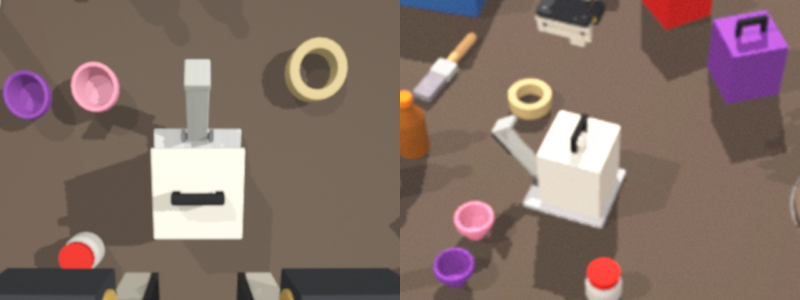

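The cover sits centred at (0.504,−0.005) and square to the base. The clamp leans about 0.69 rad. I'll push the pad with shut fingers from the far side.

```bash
python3 - <<'E'
from h import *
robot.move_gripper(0)
bx=np.array([.9668,-.2554]);R=down(YAW)
w=lambda x,z:[*(BASE+x*bx),z]
robot.goto(w(.195,.25),R);robot.servo_line(w(.195,.093),speed=.15)
f0=np.array(robot.read_force())
robot.servo_line(w(.172,.093),speed=.06);print((np.array(robot.read_force())-f0).round(1))
fx=0
path=[(x,.093+.015*np.clip((.172-x)/.05,0,1)) for x in list(np.arange(.166,.112,-.006))+list(np.arange(.110,.090,-.001))]
for x,z in path:
    robot.servo_line(w(x,z),speed=.05)
    f=np.array(robot.read_force())-f0;fx=f[:2]@bx
    print(round(x,3),round(fx,1),round(f[2],1),end=" | ")
    if fx>9: break
p=robot.read_position();print((p[:2]-BASE)@bx,robot.read_t())
robot.dwell(.3)
robot.servo_line(w(.16,.108),speed=.1);robot.servo_line(w(.16,.3),speed=.2)
shot("side","s5.png")
hover(BASE+.04*bx,.55);S=shot("wrist","wd.png");P=cloud(S)
a=np.radians(-14.8);B=np.array([[np.cos(a),np.sin(a)],[-np.sin(a),np.cos(a)]])
Q=P.copy();Q[...,:2]=(P[...,:2]-BASE)@B.T
q=Q[(np.abs(Q[...,1])<.013)&(Q[...,0]>.03)&(Q[...,0]<.12)&(Q[...,2]>.02)&(Q[...,2]<.2)]
for x in np.arange(.03,.12,.006):
    k=q[(q[:,0]>=x)&(q[:,0]<x+.006)]
    if len(k): print(round(x,3),len(k),"z %.3f %.3f"%(k[:,2].min(),k[:,2].max()))
E
python3 -c "
import cv2,numpy as np
a=cv2.imread('pics/wd.png');t=cv2.imread('pics/s5.png')
cv2.imwrite('pics/m4.png',np.hstack([a[:300,120:520],cv2.resize(t[150:330,200:440],(400,300),interpolation=2)]))"
```

```text
[ 0.6 -0.4  0.1]
0.166 4.6 4.5 | 0.16 4.7 7.9 | 0.154 2.2 1.9 | 0.148 1.2 1.1 | 0.142 0.1 -0.4 | 0.136 -1.1 -0.0 | 0.13 -1.2 -0.1 | 0.124 0.0 -0.2 | 0.118 -0.5 -0.3 | 0.11 -0.9 -0.6 | 0.109 -1.7 -1.0 | 0.108 0.0 -0.2 | 0.107 -0.4 0.7 | 0.106 -0.0 0.1 | 0.105 -0.6 0.6 | 0.104 0.5 0.6 | 0.103 -0.6 0.7 | 0.102 -0.5 -0.4 | 0.101 2.2 -0.5 | 0.1 5.1 -3.1 | 0.099 9.6 -6.0 | 0.10097570858912219 67.7583
0.03 110 z 0.138 0.143
0.036 132 z 0.139 0.154
0.042 110 z 0.150 0.154
0.048 129 z 0.149 0.153
0.054 113 z 0.149 0.154
0.06 128 z 0.150 0.154
0.066 122 z 0.150 0.154
0.072 138 z 0.149 0.154
0.078 98 z 0.141 0.152
0.084 103 z 0.139 0.146
```

View pics/m4.png

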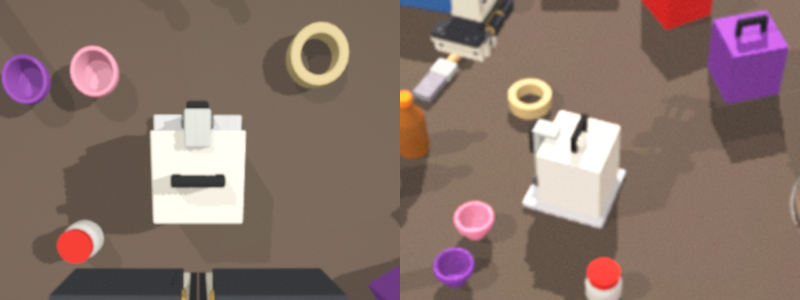

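The hook is over the cover's edge at (197,125), its top level, and the push met a firm stop. I'll push once more, slightly firmer, and fit the hook slope and cover pose before handing in.

Run:
```python
from h import *
bx=np.array([.9668,-.2554]);R=down(YAW)
w=lambda x,z:[*(BASE+x*bx),z]
a=np.radians(-14.8);B=np.array([[np.cos(a),np.sin(a)],[-np.sin(a),np.cos(a)]])
robot.goto(w(.15,.3),R);robot.servo_line(w(.15,.108),speed=.2);robot.servo_line(w(.108,.108),speed=.08)
f0=np.array(robot.read_force())
for x in np.arange(.105,.094,-.001):
    robot.servo_line(w(x,.108),speed=.02);fx=(np.array(robot.read_force())-f0)[:2]@bx
    print(round(x,3),round(fx,1),"act %.4f"%((robot.read_position()[:2]-BASE)@bx),end=" | ")
    if fx>16: break
robot.servo_line(w(.15,.108),speed=.1);robot.servo_line(w(.15,.3),speed=.2)
t,h,S0=findcover(BASE,.139); print("\ncover/handle",h)
hover(BASE+.055*bx,.45);S=shot("wrist");P=cloud(S);Q=P.copy();Q[...,:2]=(P[...,:2]-BASE)@B.T
q=Q[(np.abs(Q[...,1])<.012)&(Q[...,0]>.042)&(Q[...,0]<.072)&(Q[...,2]>.145)&(Q[...,2]<.165)]
print("hook slope",np.polyfit(q[:,0],q[:,2],1),len(q))
q=Q[(np.abs(Q[...,1])>.02)&(np.abs(Q[...,1])<.05)&(Q[...,0]>.01)&(Q[...,0]<.052)&(Q[...,2]>.13)&(Q[...,2]<.146)]
print("cover top slope, z",np.polyfit(q[:,0],q[:,2],1),np.median(q[:,2]),robot.read_t())
robot.job_done()
```

```text
0.105 -0.7 act 0.1051 | 0.104 0.2 act 0.1040 | 0.103 -0.6 act 0.1029 | 0.102 -0.6 act 0.1019 | 0.101 0.4 act 0.1011 | 0.1 4.9 act 0.1011 | 0.099 8.6 act 0.1010 | 0.098 12.4 act 0.1009 | 0.097 16.6 act 0.1009 | 
cover/handle ((503.484619140625, -4.100002288818359), (59.354007720947266, 11.556230545043945), 75.26995849609375)
hook slope [0.00060602 0.15151627] 1034
cover top slope, z [0.00428036 0.13984431] 0.13999628570937755 78.9167
the job is handed in; nothing more can be done
```

I packed away the cups and handed the job in at about 79 s of the 189 s allowed; it gave no verdict, and no check failed.

- **Cups:** Only four white cups were on the bench, so the stack has four. Each rim rose the expected 18 mm, reading about 2 mm high like the cups on the bench. The stack is within about 2 mm of the lip's centre, with the top cup furthest off.
- **Cover:** It had been knocked about 5 cm aside during the run, so I measured it again before gripping it. It now sits flat and square around the lip: its top is level at 140 mm (139 expected), its handle is within 1 mm of centre, and its yaw is within about 0.1° of the base.
- **Clamp:** It is upright against its stop. The finger moved no further as the push rose to 16.6 N, and the hook is level over the cover's edge.
- **Bystanders:** The jar, the tape and the look-alikes were not touched. I judged that from the pictures and did not measure their positions again.

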